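# Slide a carton former over its spring lock pin

## Robot

A 7-joint arm with a two-finger parallel gripper is mounted at the origin on the work surface. World frame = base frame: x ahead of the robot, y to its left, z up, the work surface at z = 0. Lengths are in m, angles in rad, forces in N, time in s.
With the tool pointing down it reaches from about 0.425 to 0.8 m from the base axis. Payload 8.3 kg.
Tool frame: the origin (TCP) lies midway between the tips of the shut fingers; the grasp point (between the pads) lies 19 mm behind it (manip.tcp_to_grasp is the distance from the TCP to the grasp point, in m); y points along the fingers, z is the direction in which the jaws open and shut, and the axes are right-handed (so a half turn about y gives the same grasp; the last joint's range is limited). The gripper opens to 85 mm and grips with 20 to 120 N. Pads are 22 mm wide; open, the fingers measure 114 mm over their backs; the gripper's body (76 mm by 85 mm) begins 54 mm behind the grasp point. The pads swing forward as they close: fully open they stand 13 mm farther back than shut.
Start: joints at [-1.245, 0.383, 0.016, 1.37, -0.006, 1.388, -0.046], TCP at [0.237, 0.578, 0.2] pointing down, gripper open.
Joint ranges: [-2.95, 2.95], [-0.25, 2.06], [-1.52, 1.56], [0.18, 2.33], [-1.44, 4.58], [0.02, 2.06], [-3.01, 3.01]. Speed limits (rad/s): [2.39, 2.39, 3.01, 3.01, 3.14, 3.14, 3.14].

## Interface

Orientations are given as a 3x3 rotation matrix whose columns are the frame's x, y, z axes.
In Python, from cell import manip gives the robot as it stands.
- The arm moves only by the tool apply_moves, never from a script. Its argument "deltas" is a list that holds one entry, the list of rows, each a list of 6 numbers: the shift along the tool's x, y, z in mm, then the turn, a rotation vector about the tool's x, y, z in rad. A call has 1 to 20 rows; each row is the pose to reach, as a shift and turn from the pose measured when the call began, along the tool's axes at that moment; what a row does not reach only later rows make up. A row lasts 1/10 s, in which the tool goes at most 50 mm and 8.59 degrees, less where a joint would pass 70% of its speed; a pose out of reach is approached as far as the arm can. A call with a gripper value outside its range is refused whole. "claw" is the finger opening in mm, from 0 to 85.4, set as the call begins (left out, the last holds). The fingers move at their own pace and stop on an object; "force" is the grip in N (left out, the last holds). Time passes only in rows, so rows that repeat a pose let the fingers close. It gives the time, the measured TCP pose, the force and the opening at its end, in the units of the state.
- manip.sense(): the state, without advancing time (a new reading comes with each control period).
- manip.snapshot(name): name is "scene" or "top" or "wrist"; returns a dict with "img" (384x512x3 uint8, blue, green, red), "K" (3x3 intrinsics, pixels), "origin" and "rotation" of the camera in the world. Camera axes: x right, y up, looking along -z (the intrinsics and any distortion apply to the point x, -y, -z); pixel columns grow to the right and rows downward; lengths in m; the calibration is good to about 2 mm. A picture is of the moment at which its call begins. There is no depth.
- manip.hand_in(): hands the job in, once; it reports no verdict.
The state is a dict: "time_s": time; "qpos": joint angles; "joint_velocities": joint speeds; "effort": joint torques, N m; "tcp_pos": TCP position; "ee_rot": TCP orientation; "ft_force": force on the tool from outside, world axes, zero at the start; "torque": the same for the moment, N m; "opening": finger opening in m.
Only numpy, scipy, OpenCV 4.12 (cv2) and the standard library are available. Lean on these libraries where they do the work, as an engineer would, in place of code of your own. Each camera call takes 0.05 s, during which the arm holds its last target. There are 200 camera calls.

## Task

On the gluing jig, press the long spring bar down with the fingertips behind the wooden former and keep it pressed down while you push the former along the channel, over the lock pin, until it is fully home against the end stop. Then let the bar spring up so that the pin stands in the former's slot and locks it, and move clear. Only push the former, never lift it, and leave the jar, brush and carton alone.

Things in the scene. Friction and masses are not known exactly. Their poses are not given: they have to be found in the camera images.
- jig: Fixed plywood channel, 308 mm long, 104 wide. Origin on the table below the lock pin; x = slide direction (along the channel to the end stop), y across, z up. Two side rails, 80 mm apart inside, top at z = 46 mm. Between them two runners carry the former, top at z = 30; between the runners a slot 46 mm wide (|y| < 23, floor z = 5) holds the spring bar. The end at x = -228 mm is open.
- press_bar (a joint): Spring bar's travel in m: 0 up, 0.014 fully down. Aluminium bar in the jig's slot, x = -221 to 11 mm, 42 wide, flat top at z = 27 mm up, 13 down; always lower than the former and bare behind it, so a fingertip can stand on it and push the former with its side. Sinks level wherever pressed (starts at 3 N, fully down at 6 N), springs back when let go.
- pin_top (a point): Centre of the top of the steel lock pin that stands on the bar and moves with it, at x = 0 of the jig; 12 mm along x, 26 mm across, 12 mm tall. Up, its top is at z = 39 mm, 9 mm above the runners, and blocks the former; it is below the former's underside once the bar is down more than 9 mm. Axes as the jig's.
- stop_face (a point): End stop, an upright plywood block across the channel: centre of the face that the former is to meet, at x = 61 mm, y = 0, z = 46 mm of the jig; the stop's top is at z = 58 mm. Axes as the jig's.
- former_mid (a point): Centre of the loose wooden former, 120 mm long (x, towards the end stop), 76 wide (y), 32 high (z), 0.5 kg; slot right through its middle, 20 mm along x, 42 across. In the channel the centre is at z = 46 mm, top at 62; rear face 60 mm behind the centre. Starts 5 to 51 mm short of the pin; fully home its centre is at x = 1 mm of the jig, the slot over the pin.
- glue_jar: Bystander: white jar, 64 mm across, 85 mm tall; origin at the centre of its underside.
- brush: Bystander: wooden glue brush lying on the table about 145 mm from the channel's centre line; origin under its middle, x along it.
- carton: Bystander: closed cardboard box 90 x 70 x 50 mm beyond the end stop; origin at the centre of its underside.
Mind the look-alikes: they are no part of the job. Of the things that look like the part that bears former_mid, the largest one is meant.

How it is judged:
On the way, in this order (a step that is already met when the one before it is completed fails the run):
1. the fingers hold the bar down while the former is still short of the pin (value of joint press_bar above 0.0095 m and contact force between the fingers and press_bar above 0.5 N and x of former_mid in the frame of jig below -0.062 m), for 0.1 s.
2. the bar is still held down by the fingers with the former over the pin (value of joint press_bar above 0.0095 m and contact force between the fingers and press_bar above 0.5 N and x of former_mid in the frame of jig between -0.045 and -0.012 m), for 0.05 s.
3. the former is home with the bar still held down by the fingers (value of joint press_bar above 0.0095 m and contact force between the fingers and press_bar above 0.5 N and x of former_mid in the frame of jig above -0.003 m), for 0.1 s.
At the end, for the whole second after the job is handed in: The former lies flat and at rest in the channel, its centre within 4 mm of the home position against the end stop, and the bar is up again (joint below 0.002) with the lock pin standing in the former's slot (x of former_mid in the frame of jig between -0.003 and 0.004 m and y of former_mid in the frame of jig between -0.005 and 0.005 m and z of former_mid in the frame of jig between 0.043 and 0.049 m and angle between former_mid's own z axis and vertical below 0.06 rad and value of joint press_bar below 0.002 m and linear speed of former below 0.01 m/s); the robot touches nothing.
It fails at once if the former is lifted (more than 10 mm) (z of former_mid in the frame of jig above 0.056 m).
It fails at once if the former is tipped (more than 0.25 rad) (angle between former_mid's own z axis and vertical above 0.25 rad).
It fails at once if the jar, brush or carton is moved more than 25 mm (distance of any of glue_jar, brush, carton from where it was at the start of the episode above 0.025 m).
It also fails if it takes over 38 s, if anything falls off the work surface, if the arm or the gripper's body presses on something with over 40 N, if the wrist force passes 120 N, or if a joint passes its speed limit or range.

## Working session

There is one attempt and no reset: what is moved stays moved. The work goes in short steps, Python scripts to look and compute and a tool call to move; the robot and the scene stay as the last step left them, time stands still between calls to the robot, and variables do not carry over. Pictures are saved under pics/ and viewed, on a budget of 10 in all, crops included, one or two more only if the job needs it, and the job is handed in when it is done.

Besides the shell and the picture viewer there is one more tool, called as a command line: name --argument value ..., lists and objects as JSON in quotes. apply_moves: Moves the arm, as the interface text tells. Its arguments: {"type":"object","properties":{"deltas":{"type":"array"},"claw":{"type":"number"},"force":{"type":"number"}},"required":["deltas"]}

```bash
mkdir -p pics; ls; python3 - <<'E'
from cell import manip
import cv2,numpy as np
for n in("top","scene"):
    s=manip.snapshot(n); cv2.imwrite(f"pics/{n}0.png",s["img"]); np.savez(f"pics/{n}0.npz",**s)
    print(n,s["K"],s["origin"],s["rotation"],[k for k in s])
st=manip.sense(); print(st["time_s"],st["tcp_pos"],st["ee_rot"],st["ft_force"],st["opening"])
E
```

```text
pics
top [[424.63195501   0.         256.41742653]
 [  0.         424.63195501 197.76563778]
 [  0.           0.           1.        ]] [0.41462799 0.09964101 0.78538097] [[ 4.02795810e-03  9.73350570e-01 -2.29286815e-01]
 [-9.99991478e-01  4.12815718e-03 -4.26524133e-05]
 [ 9.05016260e-04  2.29285033e-01  9.73358903e-01]] ['img', 'K', 'origin', 'rotation']
scene [[370.73534425   0.         256.02239856]
 [  0.         370.73534425 198.64963706]
 [  0.           0.           1.        ]] [0.91495244 0.24090137 0.61143387] [[-0.31855894 -0.78069238  0.53762404]
 [ 0.947838   -0.2689916   0.17101649]
 [ 0.01110508  0.56405932  0.82565959]] ['img', 'K', 'origin', 'rotation']
0.1 [0.2367054  0.57791484 0.19908312] [[ 9.25394325e-01 -6.42676836e-04  3.79005185e-01]
 [-3.79005729e-01 -1.59955509e-03  9.25392943e-01]
 [ 1.15110619e-05 -9.99998514e-01 -1.72379740e-03]] [-0.33491088 -0.64223422 -0.12234007] 0.08538494632394002
```

View pics/top0.png

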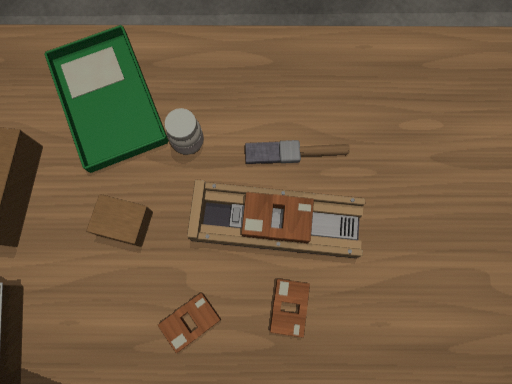

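View pics/scene0.png

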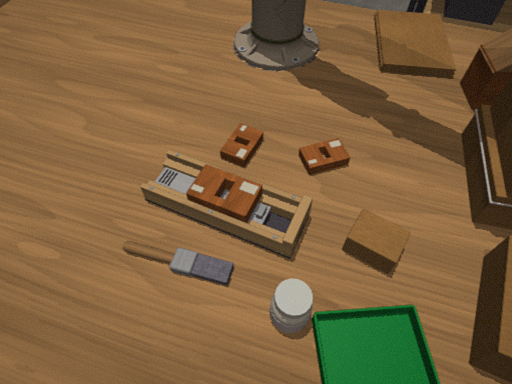

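The candidates for the former in the top view are the one in the channel at (278,217) and two smaller loose ones at (190,322) and (290,307). The largest, in the channel, is the one meant. The end stop is on the left at (197,210), and the open end is on the right at (360,227). I'll check this in one close crop.

```bash
python3 - <<'E'
import cv2
i=cv2.imread("pics/top0.png")[170:270,180:375]
cv2.imwrite("pics/crop1.png",cv2.resize(i,None,fx=4,fy=4,interpolation=cv2.INTER_CUBIC))
E
```

```text
(no output)
```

View pics/crop1.png

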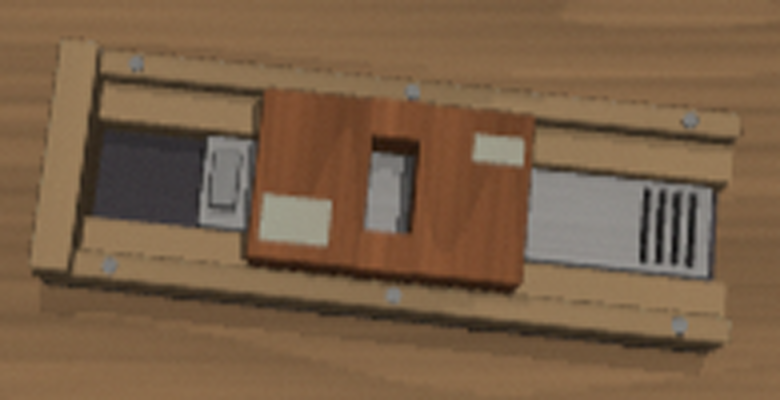

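```bash
cat > h.py <<'E'
import numpy as np,cv2
from scipy.optimize import least_squares
def proj(s,P):
    c=(np.asarray(P)-s["origin"])@s["rotation"]
    u=c*[1,-1,-1]; p=u@s["K"].T; return p[:,:2]/p[:,2:]
def ray(s,uv,z):
    uv=np.atleast_2d(uv); d=np.c_[uv,np.ones(len(uv))]@np.linalg.inv(s["K"]).T*[1,-1,-1]@s["rotation"].T
    return s["origin"]+d*((z-s["origin"][2])/d[:,2])[:,None]
def pose(q,J):
    J=np.array(J,float)/1000; c,s=np.cos(q[2]),np.sin(q[2])
    return np.c_[q[0]+c*J[:,0]-s*J[:,1],q[1]+s*J[:,0]+c*J[:,1],J[:,2]]
def fit(s,J,uv,q0):
    r=least_squares(lambda q:(proj(s,pose(q,J))-uv).ravel(),q0,loss="soft_l1"); return r.x,proj(s,pose(r.x,J))-uv
E
python3 - <<'E'
from h import *
s=dict(np.load("pics/top0.npz"))
J=[(61,-52,58),(80,-52,58),(80,52,58),(61,52,58),(-228,-52,46),(-228,-40,46),(-228,40,46),(6,-13,39),(-6,-13,39),(6,13,39),(-6,13,39),(-221,-21,27),(-221,21,27)]
uv=np.array([(98,40),(62,39),(33,268),(72,273),(741,115),(738,138),(725,312),(212,149),(240,150),(209,206),(237,208),(716,186),(712,278)])/4+[180,170]
q,r=fit(s,J,uv,[.56,.15,1.6]); print(q,r.round(1).tolist())
F=[(60,-38,62),(-60,-38,62),(-60,38,62),(60,38,62)]
uf=np.array([(265,88),(534,116),(521,284),(248,258)])/4+[180,170]
qf,rf=fit(s,F,uf,[.56,.1,1.6]); print(qf,rf.round(1).tolist())
c,sn=np.cos(q[2]),np.sin(q[2]);d=qf-q;print("former in jig",c*d[0]+sn*d[1],-sn*d[0]+c*d[1],d[2])
E
```

```text
[0.55964288 0.13566617 1.47418734] [[0.4, 0.4], [-1.2, -0.4], [-2.1, 0.3], [-0.9, 0.1], [0.7, -0.9], [1.2, -0.1], [2.5, 1.1], [0.7, -0.2], [0.4, 0.2], [-0.2, -0.3], [-0.5, -0.1], [-0.3, -0.1], [-0.3, -0.2]]
[0.55210673 0.06224282 1.47449958] [[-0.4, -0.2], [0.5, -0.5], [0.7, 0.6], [-0.9, 0.1]]
former in jig -0.07380789969930861 0.00041868470932483574 0.0003122413083054276
```

The jig pose fits to about 1–2 mm: lock pin at world (0.560, 0.136), slide direction 84.5°. The former's centre is at jig x ≈ -74 mm, so it is short of the pin. I'll move to hover behind it, jaws shut across the channel.

apply_moves --deltas '[[[36,0,-31,0,0.1,0],[73,0,-62,0,0.2,0],[109,0,-93,0,0.3,0],[146,0,-124,0,0.4,0],[182,0,-155,0,0.5,0],[219,0,-186,0,0.6,0],[255,0,-217,0,0.7,0],[292,0,-248,0,0.8,0],[328,0,-279,0,0.9,0],[365,0,-310,0,1.0,0],[401,0,-341,0,1.1,0],[438,0,-372,0,1.2,0],[475,0,-403,0,1.278,0],[511,0,-433,0,1.278,0],[511,0,-433,0,1.278,0],[511,0,-433,0,1.278,0],[511,0,-433,0,1.278,0]]]' --claw 0 --force 40

```text
time_s: 1.8
tcp_pos: [0.545, -0.0152, 0.1994]
ee_rot: [[-0.094, -0.002, 0.996], [-0.996, -0.001, -0.094], [0.001, -1.0, -0.002]]
ft_force: [-0.0, 0.7, 0.6]
opening: 0.0001
```

```bash
cat >> h.py <<'E'
Q=[.5596,.1357,1.4742]
def tcp():
    from cell import manip
    s=manip.sense(); c,n=np.cos(Q[2]),np.sin(Q[2]); d=s["tcp_pos"]-[Q[0],Q[1],0]
    print(s["time_s"],"jig mm",1000*np.round([c*d[0]+n*d[1],-n*d[0]+c*d[1],d[2]],4),"F",s["ft_force"].round(1),"open",s["opening"])
    R=np.array([[c,-n,0],[n,c,0],[0,0,1]]).T@s["ee_rot"]; print(R.round(3).tolist())
E
python3 - <<'E'
from h import *
from cell import manip
tcp()
for n in("wrist","top"):
    s=manip.snapshot(n); np.savez(f"pics/{n}1.npz",**s)
    im=s["img"].copy()
    for p in proj(s,pose(Q,[(-153,0,27),(0,0,39),(61,0,58),(-134,-38,62),(-134,38,62)])): cv2.circle(im,tuple(int(v) for v in p.round()),2,(255,255,0),1)
    cv2.imwrite(f"pics/{n}1.png",im)
E
```

```text
1.8 jig mm [-1.516e+02 -1.000e-01  1.994e+02] F [-0.   0.7  0.6] open 5.49488257592224e-05
[[-1.0, -0.001, 0.002], [-0.002, 0.002, -1.0], [0.001, -1.0, -0.002]]
```

View pics/wrist1.png

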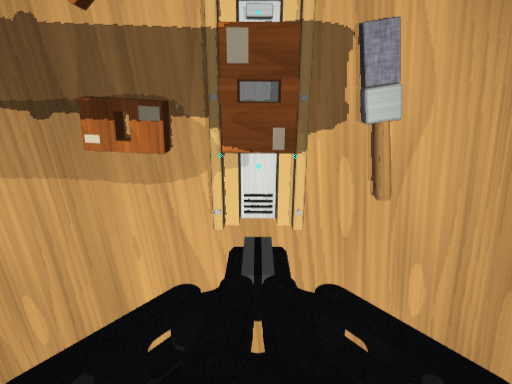

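The wrist view shows the tool lined up with the channel. The bare bar is at (258,185), the former's rear edge is at row 152, and the projected marks agree within 2–4 px. Next I'll descend onto the bar.

apply_moves --deltas '[[[2,35,0,0,0,0],[3,70,0,0,0,0],[3,105,0,0,0,0],[3,135,0,0,0,0],[3,155,0,0,0,0],[3,164,0,0,0,0],[3,168,0,0,0,0],[3,172,0,0,0,0],[3,176,0,0,0,0],[3,180,0,0,0,0],[3,182,0,0,0,0],[3,182,0,0,0,0]]]'

```text
time_s: 3.1
tcp_pos: [0.5446, -0.0178, 0.0176]
ee_rot: [[-0.093, -0.001, 0.996], [-0.996, -0.001, -0.093], [0.001, -1.0, -0.001]]
ft_force: [-1.1, -0.2, -0.8]
opening: -0.0003
```

```bash
python3 -c "
from h import *;tcp()"
```

```text
3.1 jig mm [-154.3    0.2   17.6] F [-1.1 -0.2 -0.8] open -0.0002721149778005566
[[-1.0, -0.001, 0.003], [-0.003, 0.001, -1.0], [0.001, -1.0, -0.001]]
```

```bash
python3 - <<'E'
from h import *
from cell import manip
s=manip.snapshot("wrist"); t=manip.snapshot("scene")
a=s["img"][:300,130:390]; b=cv2.resize(t["img"][130:280,110:340],None,fx=2.3,fy=2.3,interpolation=cv2.INTER_CUBIC)
b=b[:300]; a=a[:len(b)]
cv2.imwrite("pics/m2.png",np.hstack([a,b])); print(a.shape,b.shape); tcp()
E
```

```text
(300, 260, 3) (300, 529, 3)
3.2 jig mm [-154.3   -0.    17.8] F [-0.3 -0.5 -0.7] open -0.00015094371370164556
[[-1.0, -0.001, 0.003], [-0.003, 0.001, -1.0], [0.001, -1.0, -0.001]]
```

View pics/m2.png

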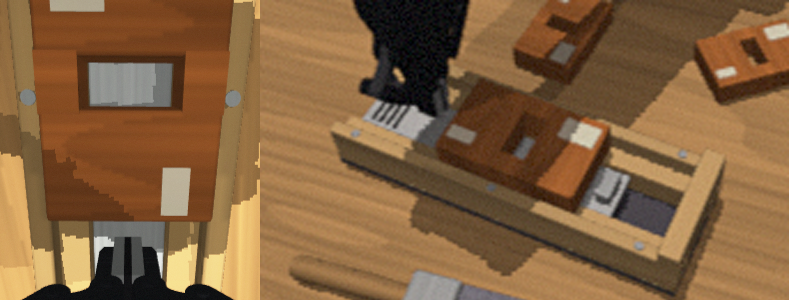

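The fingertips are just behind the former and inside the slot, clear of the rails. The force shows no firm contact yet, so I'll keep going down in small steps.

apply_moves --deltas '[[[0,2,0,0,0,0],[0,4,0,0,0,0],[0,4,0,0,0,0]]]'

```text
time_s: 3.5
tcp_pos: [0.5445, -0.0179, 0.0136]
ee_rot: [[-0.093, -0.001, 0.996], [-0.996, -0.001, -0.093], [0.001, -1.0, -0.001]]
ft_force: [0.1, -0.4, 0.1]
opening: 0.0001
```

```bash
python3 -c "
from h import *
from cell import manip
tcp();print(manip.sense()['effort'])"
```

```text
3.5 jig mm [-154.3    0.2   13.6] F [ 0.1 -0.4  0.1] open 9.675041325583409e-05
[[-1.0, -0.001, 0.003], [-0.003, 0.001, -1.0], [0.001, -1.0, -0.001]]
[ 5.10507182e-02 -5.17724705e+01  8.51352274e+00 -2.99397075e+01
 -9.40272468e-03 -8.45449045e-02  2.67860270e-02]
```

```bash
python3 - <<'E'
from h import *
from cell import manip
t=manip.snapshot("scene"); s0=dict(np.load("pics/scene0.npz"))
print(proj(t,pose(Q,[(0,0,39),(0,0,25),(-154,0,13.6),(-154,0,27)])).round(1))
f=lambda i:cv2.resize(i[160:235,150:285],None,fx=2.9,fy=4,interpolation=cv2.INTER_CUBIC)
cv2.imwrite("pics/m3.png",np.hstack([f(s0["img"]),f(t["img"])])); np.savez("pics/scene3.npz",**t)
E
```

```text
[[259.9 208. ]
 [259.8 212.1]
 [188.7 187.9]
 [187.8 183.9]]
```

View pics/m3.png

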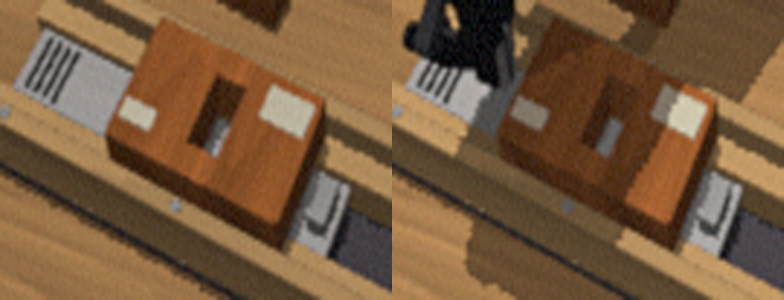

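The pin has not moved: it is in the same place in both crops. The fingertip appears at about row 184, which is the height of the unpressed bar, so the real tip sits higher than the TCP reading. I'll continue down until force appears.

apply_moves --deltas '[[[0,1,0,0,0,0],[0,2,0,0,0,0],[0,2,0,0,0,0]]]'

```text
time_s: 3.85
tcp_pos: [0.5445, -0.0179, 0.0115]
ee_rot: [[-0.093, -0.001, 0.996], [-0.996, -0.001, -0.093], [0.001, -1.0, -0.001]]
ft_force: [0.7, -0.4, -0.4]
opening: -0.0002
```

apply_moves --deltas '[[[0,1,0,0,0,0],[0,2,0,0,0,0],[0,2,0,0,0,0]]]'

```text
time_s: 4.15
tcp_pos: [0.5443, -0.0179, 0.0093]
ee_rot: [[-0.093, -0.002, 0.996], [-0.996, -0.001, -0.093], [0.001, -1.0, -0.002]]
ft_force: [0.7, -0.8, 0.2]
opening: 0.0
```

```bash
python3 - <<'E'
from h import *
from cell import manip
st=manip.sense(); T=st["tcp_pos"]; R=st["ee_rot"]
out=[]
for n in("wrist","scene"):
    s=manip.snapshot(n); np.savez(f"pics/{n}4.npz",**s)
    P=np.array([T,T-R[:,1]*.018,T+R[:,0]*.0,])
    p=proj(s,P); print(n,p.round(1))
    c=p[1]; w=28 if n=="scene" else 70
    x,y=int(c[0]-w),int(c[1]-w); f=520/(2*w)
    im=cv2.resize(s["img"][y:y+2*w,x:x+2*w],(390,390),interpolation=cv2.INTER_CUBIC); f=390/(2*w)
    for q,col in zip(p[:2],[(0,0,255),(255,255,0)]): cv2.circle(im,tuple(int(v) for v in ((q-[x,y]+.5)*f)),4,col,1)
    out.append(im)
cv2.imwrite("pics/m4.png",np.hstack(out))
a=np.load("pics/scene0.npz")["img"][195:230,245:285]; b=s["img"][195:230,245:285]
print(cv2.phaseCorrelate(cv2.cvtColor(a,6).astype('f4'),cv2.cvtColor(b,6).astype('f4')))
E
```

```text
wrist [[257.3 227.7]
 [257.3 241.1]
 [257.3 227.7]]
scene [[189.  189. ]
 [187.7 183.6]
 [189.  189. ]]
((-0.0541682788187039, 0.012726332722099443), 1.0345231929586993)
```

View pics/m4.png

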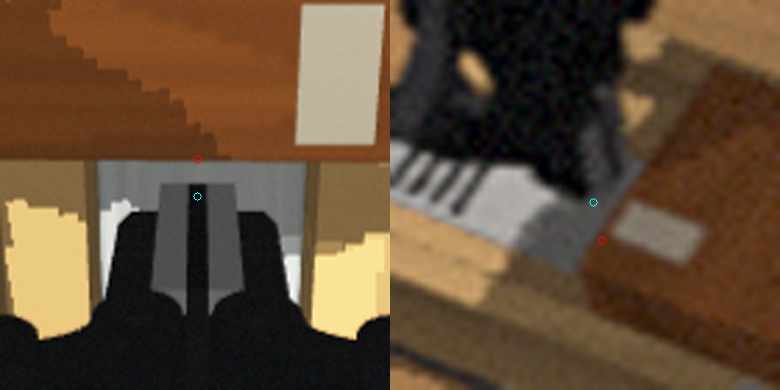

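The tip looks 15–18 mm short of the nominal TCP (red mark) in both views. It is over the bar, and image correlation confirms the pin is still up. I'll go on down, guided by force.

apply_moves --deltas '[[[0,1,0,0,0,0],[0,2,0,0,0,0],[0,3,0,0,0,0],[0,3,0,0,0,0]]]'

```text
time_s: 4.65
tcp_pos: [0.5443, -0.0179, 0.0063]
ee_rot: [[-0.093, -0.002, 0.996], [-0.996, -0.001, -0.093], [0.001, -1.0, -0.002]]
ft_force: [0.4, -0.2, 1.0]
opening: -0.0002
```

apply_moves --deltas '[[[0,1,0,0,0,0],[0,2,0,0,0,0],[0,3,0,0,0,0],[0,3,0,0,0,0]]]'

```text
time_s: 5.05
tcp_pos: [0.5442, -0.0179, 0.0031]
ee_rot: [[-0.093, -0.002, 0.996], [-0.996, -0.001, -0.093], [0.001, -1.0, -0.002]]
ft_force: [0.1, 0.3, -0.2]
opening: 0.0001
```

```bash
cat > pin.py <<'E'
from h import *
from cell import manip
s=manip.snapshot("scene")
a=np.load("pics/scene0.npz")["img"][195:230,245:285]; b=s["img"][195:230,245:285]
print(cv2.phaseCorrelate(cv2.cvtColor(a,6).astype('f4'),cv2.cvtColor(b,6).astype('f4')), np.abs(a.astype(int)-b).mean())
tcp(); print(manip.tcp_to_grasp)
E
python3 pin.py
```

```text
((-0.08985828147902453, -0.03384582717855267), 1.0482496364249123) 10.751428571428571
5.1 jig mm [-154.4    0.5    3.2] F [0.2 0.3 0.2] open 0.00012550388609245498
[[-1.0, -0.001, 0.003], [-0.003, 0.002, -1.0], [0.001, -1.0, -0.002]]
0.0187
```

apply_moves --deltas '[[[0,1,0,0,0,0],[0,2,0,0,0,0],[0,3,0,0,0,0],[0,3,0,0,0,0]]]'

```text
time_s: 5.5
tcp_pos: [0.5441, -0.0179, 0.0]
ee_rot: [[-0.093, -0.002, 0.996], [-0.996, -0.001, -0.093], [0.001, -1.0, -0.002]]
ft_force: [-0.1, -0.6, 0.9]
opening: 0.0001
```

```bash
python3 - <<'E'
from h import *
from cell import manip
import os
tcp()
out=[]
for n,(x,y,w,h) in {"wrist":(197,160,120,120),"scene":(150,140,70,70),"top":(295,185,70,70)}.items():
    s=manip.snapshot(n); np.savez(f"pics/{n}5.npz",**s)
    out.append(cv2.resize(s["img"][y:y+h,x:x+w],(266,400),interpolation=cv2.INTER_CUBIC) if 0 else cv2.resize(s["img"][y:y+h,x:x+w],(266,266),interpolation=cv2.INTER_CUBIC))
cv2.imwrite("pics/m5.png",np.hstack(out))
E
```

```text
5.5 jig mm [-154.4    0.6    0. ] F [-0.1 -0.6  0.9] open 6.895428052397938e-05
[[-1.0, -0.001, 0.003], [-0.003, 0.002, -1.0], [0.001, -1.0, -0.002]]
```

View pics/m5.png

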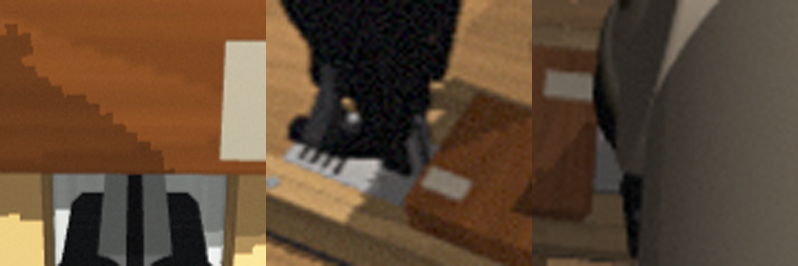

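```bash
python3 - <<'E'
from h import *
from cell import manip
st=manip.sense(); T=st["tcp_pos"]; R=st["ee_rot"]
s=dict(np.load("pics/wrist5.npz")); c=dict(np.load("pics/scene5.npz"))
print(s["K"][0,0], "cam in tool mm",((s["origin"]-T)@R*1000).round(1))
print("cam axes in tool",(R.T@s["rotation"]).round(2).tolist())
for xo in(-11,0,11):
  for yo in(0,-10,-20,-30):
    P=[T+R@(np.array([xo,yo,z])/1000) for z in(-14.5,14.5)]
    print(xo,yo,proj(s,P).round(1).tolist(),proj(c,P).round(0).tolist())
print("bar rear corners, scene", proj(c,pose(Q,[(-134,-21,27),(-134,21,27),(-134,0,27),(-154,0,27)])).round(0).tolist())
E
```

```text
308.5856886724056 cam in tool mm [-7.910e+01 -1.733e+02 -1.000e-01]
cam axes in tool [[-0.0, -0.95, -0.31], [0.0, 0.31, -0.95], [1.0, -0.0, 0.0]]
-11 0 [[233.5, 211.1], [281.6, 211.1]] [[198.0, 188.0], [191.0, 199.0]]
-11 -10 [[232.2, 217.5], [282.9, 217.5]] [[197.0, 185.0], [190.0, 196.0]]
-11 -20 [[230.7, 224.6], [284.3, 224.7]] [[197.0, 182.0], [189.0, 193.0]]
-11 -30 [[229.1, 232.7], [286.0, 232.7]] [[196.0, 179.0], [189.0, 190.0]]
0 0 [[233.9, 227.8], [281.2, 227.8]] [[193.0, 186.0], [186.0, 197.0]]
0 -10 [[232.6, 235.0], [282.4, 235.0]] [[193.0, 183.0], [185.0, 194.0]]
0 -20 [[231.2, 243.0], [283.8, 243.0]] [[192.0, 180.0], [185.0, 191.0]]
0 -30 [[229.7, 251.9], [285.4, 251.9]] [[191.0, 177.0], [184.0, 188.0]]
11 0 [[234.3, 243.9], [280.7, 244.0]] [[188.0, 184.0], [181.0, 195.0]]
11 -10 [[233.1, 251.8], [281.9, 251.9]] [[188.0, 182.0], [180.0, 192.0]]
11 -20 [[231.7, 260.6], [283.3, 260.6]] [[187.0, 179.0], [180.0, 189.0]]
11 -30 [[230.2, 270.3], [284.8, 270.4]] [[186.0, 175.0], [179.0, 186.0]]
bar rear corners, scene [[191.0, 195.0], [202.0, 180.0], [197.0, 187.0], [188.0, 184.0]]
```

```bash
python3 - <<'E'
from h import *
from cell import manip
st=manip.sense(); T=st["tcp_pos"]; R=st["ee_rot"]
c=dict(np.load("pics/scene5.npz")); x,y,w,h=120,85,170,150; f=4
im=cv2.resize(c["img"][y:y+h,x:x+w],None,fx=f,fy=f,interpolation=cv2.INTER_CUBIC)
im=np.clip(im.astype(float)*1.6+15,0,255).astype('u1')
for yo,col in((0,(0,0,255)),(-30,(0,255,255)),(-73,(0,255,0)),(-100,(255,255,0))):
  hx,hz=(11,9) if yo>-50 else (38,42)
  p=proj(c,[T+R@(np.array([a*hx,yo,b*hz])/1000) for a,b in((-1,-1),(-1,1),(1,1),(1,-1))])
  cv2.polylines(im,[((p-[x,y]+.5)*f).astype(int)],True,col,1)
cv2.imwrite("pics/m6.png",im)
E
```

```text
(no output)
```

View pics/m6.png

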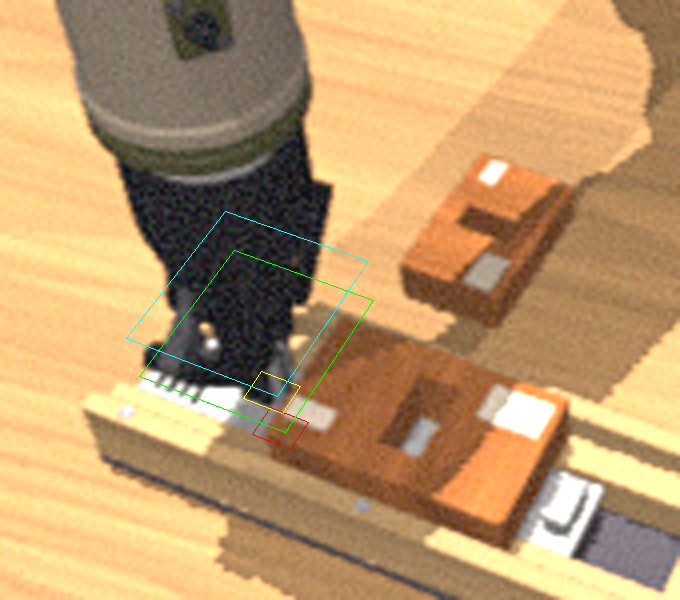

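The whole gripper, body included, stands about 30 mm higher than the nominal TCP suggests. The body is above even the -100 mm outline, so there is room to keep going down.

apply_moves --deltas '[[[0,1,0,0,0,0],[0,2,0,0,0,0],[0,3,0,0,0,0],[0,3,0,0,0,0]]]'

```text
time_s: 6.05
tcp_pos: [0.5441, -0.0179, -0.003]
ee_rot: [[-0.093, -0.002, 0.996], [-0.996, -0.001, -0.093], [0.001, -1.0, -0.002]]
ft_force: [-0.5, -0.3, -1.2]
opening: -0.0002
```

apply_moves --deltas '[[[0,1,0,0,0,0],[0,2,0,0,0,0],[0,3,0,0,0,0],[0,3,0,0,0,0]]]'

```text
time_s: 6.45
tcp_pos: [0.5442, -0.0179, -0.006]
ee_rot: [[-0.093, -0.002, 0.996], [-0.996, -0.001, -0.093], [0.001, -1.0, -0.002]]
ft_force: [-1.2, 0.2, 2.2]
opening: 0.0001
```

Contact begins (Fz 2.2 N) at a TCP z of about -6 mm, so the bar should be fully down near -20 mm.

apply_moves --deltas '[[[0,1,0,0,0,0],[0,2,0,0,0,0],[0,3,0,0,0,0],[0,4,0,0,0,0],[0,5,0,0,0,0],[0,5,0,0,0,0]]]'

```text
time_s: 7.05
tcp_pos: [0.5442, -0.018, -0.011]
ee_rot: [[-0.093, -0.002, 0.996], [-0.996, -0.001, -0.093], [0.001, -1.0, -0.002]]
ft_force: [-1.3, 0.6, 3.7]
opening: -0.0004
```

apply_moves --deltas '[[[0,1,0,0,0,0],[0,2,0,0,0,0],[0,3,0,0,0,0],[0,4,0,0,0,0],[0,5,0,0,0,0],[0,5,0,0,0,0]]]'

```text
time_s: 7.65
tcp_pos: [0.5442, -0.0179, -0.0161]
ee_rot: [[-0.093, -0.002, 0.996], [-0.996, -0.001, -0.093], [0.001, -1.0, -0.002]]
ft_force: [-0.8, 0.6, 4.3]
opening: 0.0
```

```bash
python3 pin.py
```

```text
((0.7228925228538472, 0.6096658492096729), 0.5334100365638733) 17.75357142857143
7.7 jig mm [-154.4    0.5  -16.1] F [-1.5  0.1  4.4] open -4.168773204982478e-05
[[-1.0, -0.001, 0.003], [-0.003, 0.002, -1.0], [0.001, -1.0, -0.002]]
0.0187
```

apply_moves --deltas '[[[0,1,0,0,0,0],[0,2,0,0,0,0],[0,3,0,0,0,0],[0,4,0,0,0,0],[0,4,0,0,0,0]]]'

```text
time_s: 8.2
tcp_pos: [0.5444, -0.018, -0.0186]
ee_rot: [[-0.093, -0.002, 0.996], [-0.996, -0.0, -0.093], [0.0, -1.0, -0.002]]
ft_force: [-7.9, -0.0, 21.2]
opening: -0.0002
```

apply_moves --deltas '[[[0,0.5,0,0,0,0],[0,1,0,0,0,0],[0,1,0,0,0,0]]]'

```text
time_s: 8.5
tcp_pos: [0.5444, -0.0179, -0.0186]
ee_rot: [[-0.094, -0.002, 0.996], [-0.996, 0.001, -0.094], [-0.0, -1.0, -0.002]]
ft_force: [-7.9, 0.5, 18.8]
opening: 0.0
```

The bar bottoms out at TCP z = -18.6 mm. I'll ease the pressure slightly, then push along the channel, which is tool -x.

apply_moves --deltas '[[[0,-0.5,0,0,0,0],[0,-1,0,0,0,0],[0,-1,0,0,0,0],[-3,-1,0,0,0,0],[-6,-1,0,0,0,0],[-9,-1,0,0,0,0],[-12,-1,0,0,0,0],[-15,-1,0,0,0,0],[-15,-1,0,0,0,0]]]'

```text
time_s: 9.4
tcp_pos: [0.5462, -0.0034, -0.0174]
ee_rot: [[-0.094, -0.001, 0.996], [-0.996, -0.0, -0.094], [0.0, -1.0, -0.001]]
ft_force: [-0.3, -4.0, 4.8]
opening: -0.0002
```

```bash
python3 - <<'E'
from h import *
from cell import manip
tcp()
out=[]
for n,(x,y,w,h) in {"wrist":(137,60,240,200),"scene":(150,140,150,125)}.items():
    s=manip.snapshot(n)
    out.append(cv2.resize(s["img"][y:y+h,x:x+w],(390,325),interpolation=cv2.INTER_CUBIC))
cv2.imwrite("pics/m7.png",np.hstack(out))
E
```

```text
9.4 jig mm [-139.7   -0.   -17.4] F [-0.3 -4.   4.8] open -0.0002262285248576853
[[-1.0, -0.0, 0.003], [-0.003, 0.001, -1.0], [0.0, -1.0, -0.001]]
```

View pics/m7.png

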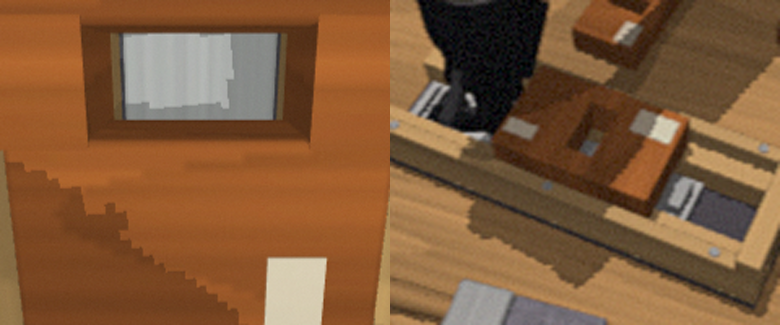

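The pin is down and the fingers have just met the former (push force 4 N, press 4.8 N). I'll continue, pressing slightly deeper.

apply_moves --deltas '[[[-4,0.4,0,0,0,0],[-8,0.6,0,0,0,0],[-12,0.6,0,0,0,0],[-16,0.6,0,0,0,0],[-20,0.6,0,0,0,0],[-24,0.6,0,0,0,0],[-28,0.6,0,0,0,0],[-32,0.6,0,0,0,0],[-36,0.6,0,0,0,0],[-36,0.6,0,0,0,0]]]'

```text
time_s: 10.5
tcp_pos: [0.5498, 0.0324, -0.0179]
ee_rot: [[-0.094, -0.001, 0.996], [-0.996, -0.001, -0.094], [0.001, -1.0, -0.001]]
ft_force: [-0.3, -3.8, 4.4]
opening: -0.0002
```

```bash
python3 -c "
from h import *;tcp()"
```

```text
10.5 jig mm [-103.8   -0.2  -17.9] F [-0.3 -3.8  4.4] open -0.00022181409086497543
[[-1.0, -0.001, 0.002], [-0.002, 0.001, -1.0], [0.001, -1.0, -0.001]]
```

apply_moves --deltas '[[[-4,0,0,0,0,0],[-8,0,0,0,0,0],[-12,0,0,0,0,0],[-16,0,0,0,0,0],[-20,0,0,0,0,0],[-24,0,0,0,0,0],[-27,0,0,0,0,0],[-29,0,0,0,0,0],[-30,0,0,0,0,0],[-30,0,0,0,0,0]]]'

```text
time_s: 11.5
tcp_pos: [0.5527, 0.0614, -0.0179]
ee_rot: [[-0.095, -0.001, 0.996], [-0.996, -0.002, -0.095], [0.002, -1.0, -0.0]]
ft_force: [0.5, -6.1, 5.7]
opening: -0.0004
```

apply_moves --deltas '[[[-1,0,0,0,0,0],[-2,0,0,0,0,0],[-3,0,0,0,0,0],[-3,0,0,0,0,0]]]'

```text
time_s: 11.9
tcp_pos: [0.553, 0.0634, -0.0179]
ee_rot: [[-0.096, -0.001, 0.995], [-0.995, -0.003, -0.096], [0.003, -1.0, -0.0]]
ft_force: [-0.7, -6.8, 5.3]
opening: -0.0001
```

```bash
python3 -c "
from h import *;tcp()"
```

```text
11.9 jig mm [-72.6  -0.4 -17.9] F [-0.7 -6.8  5.3] open -0.0001411624511715786
[[-1.0, -0.003, 0.001], [-0.001, 0.0, -1.0], [0.003, -1.0, -0.0]]
```

apply_moves --deltas '[[[-1,0,0,0,0,0],[-2,0,0,0,0,0],[-3,0,0,0,0,0],[-3,0,0,0,0,0]]]'

```text
time_s: 12.3
tcp_pos: [0.5532, 0.0652, -0.0179]
ee_rot: [[-0.097, -0.001, 0.995], [-0.995, -0.004, -0.097], [0.004, -1.0, -0.0]]
ft_force: [-0.9, -5.9, 5.5]
opening: -0.0002
```

apply_moves --deltas '[[[-1,0,0,0,0,0],[-2,0,0,0,0,0],[-3,0,0,0,0,0],[-3,0,0,0,0,0]]]'

```text
time_s: 12.7
tcp_pos: [0.5532, 0.0655, -0.0178]
ee_rot: [[-0.099, -0.001, 0.995], [-0.995, -0.007, -0.099], [0.007, -1.0, -0.001]]
ft_force: [-1.9, -10.6, 7.6]
opening: -0.0001
```

```bash
python3 - <<'E'
from h import *
from cell import manip
tcp()
t=manip.snapshot("scene"); u=manip.snapshot("top")
f=lambda i,x,y:cv2.resize(i[y:y+100,x:x+130],(400,308),interpolation=cv2.INTER_CUBIC)
np.savez("pics/top8.npz",**u);np.savez("pics/scene8.npz",**t)
cv2.imwrite("pics/m8.png",np.hstack([f(t["img"],190,150),f(u["img"],185,165)]))
E
```

```text
12.7 jig mm [-70.5  -0.4 -17.8] F [ -1.9 -10.6   7.6] open -0.00010010756913751729
[[-1.0, -0.007, -0.003], [0.003, 0.001, -1.0], [0.007, -1.0, -0.001]]
```

View pics/m8.png

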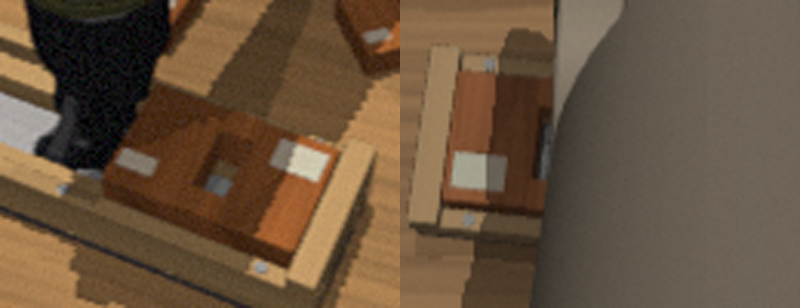

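The former's front face is against the stop in both views, the force has risen to 10.6 N and the motion has stalled at TCP jig x = -70.5 mm. I'll give one more short push to confirm.

apply_moves --deltas '[[[-1,0,0,0,0,0],[-3,0.3,0,0,0,0],[-5,0.3,0,0,0,0],[-5,0.3,0,0,0,0],[-5,0.3,0,0,0,0]]]'

```text
time_s: 13.3
tcp_pos: [0.5532, 0.0653, -0.018]
ee_rot: [[-0.104, -0.003, 0.995], [-0.995, -0.011, -0.104], [0.011, -1.0, -0.001]]
ft_force: [-3.9, -16.9, 11.6]
opening: 0.0002
```

```bash
python3 - <<'E'
from h import *
tcp()
u=dict(np.load("pics/top8.npz"))
p=proj(u,pose(Q,[(61,-38,62),(61,38,62),(61,-52,58),(61,52,58)]));print(((p-[185,165]+.5)*3.08+[400,0]).round(0).tolist())
E
```

```text
13.3 jig mm [-70.7  -0.4 -18. ] F [ -3.9 -16.9  11.6] open 0.00019738910112252227
[[-1.0, -0.011, -0.007], [0.007, 0.002, -1.0], [0.011, -1.0, -0.001]]
[[459.0, 71.0], [441.0, 202.0], [463.0, 49.0], [439.0, 228.0]]
```

It is stalled hard at the stop, and the predicted home corners (459,71) and (441,202) match the picture within a few mm. I'll back off from the former with the bar still down, then rise.

apply_moves --deltas '[[[2,0,0,0,0,0],[5,0,0,0,0,0],[8,0,0,0,0,0],[10,0,0,0,0,0],[10,-3,0,0,0,0],[10,-7,0,0,0,0],[10,-12,0,0,0,0],[10,-18,0,0,0,0],[10,-25,0,0,0,0],[10,-40,0,0,0,0],[10,-65,0,0,0,0],[10,-95,0,0,0,0],[10,-130,0,0,0,0],[40,-170,0,0,0,0],[80,-190,0,0,0,0],[120,-190,0,0,0,0],[160,-190,0,0,0,0],[180,-190,0,0,0,0],[180,-190,0,0,0,0]]]'

```text
time_s: 15.2
tcp_pos: [0.5338, -0.1165, 0.1754]
ee_rot: [[-0.111, -0.002, 0.994], [-0.994, -0.013, -0.111], [0.013, -1.0, -0.0]]
ft_force: [0.5, -0.2, 1.0]
opening: -0.0004
```

```bash
python3 - <<'E'
from h import *
from cell import manip
tcp()
u=manip.snapshot("top"); np.savez("pics/top9.npz",**u)
i=u["img"][170:270,180:375]
cv2.imwrite("pics/m9.png",cv2.resize(i,None,fx=4,fy=4,interpolation=cv2.INTER_CUBIC))
for P in([(61,-38,62),(-59,-38,62),(61,38,62)],[(6,-13,39),(6,13,39),(-6,13,39)],[(6,-13,25),(6,13,25),(-6,13,25)]):
    print(((proj(u,pose(Q,P))-[180,170])*4).round(0).tolist())
E
```

```text
15.2 jig mm [-253.5    1.3  175.4] F [ 0.5 -0.2  1. ] open -0.0004022261998827952
[[-1.0, -0.013, -0.014], [0.014, 0.001, -1.0], [0.013, -1.0, -0.0]]
[[94.0, 70.0], [366.0, 96.0], [72.0, 240.0]]
[[215.0, 148.0], [208.0, 205.0], [235.0, 208.0]]
[[216.0, 155.0], [210.0, 210.0], [236.0, 213.0]]
```

View pics/m9.png

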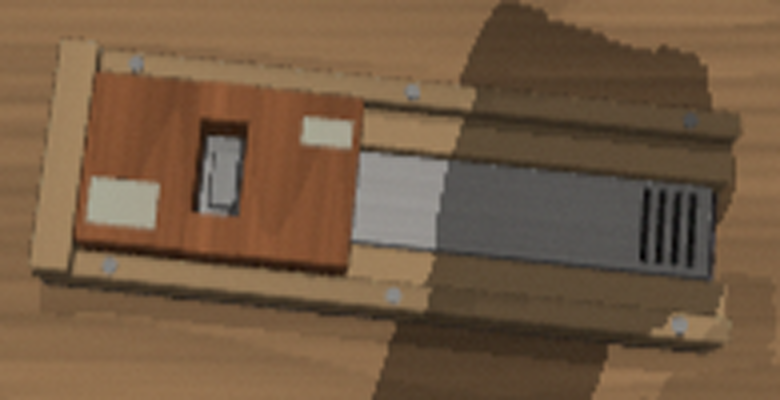

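The former is flat against the stop: corners at (97,71) and (364,98) against predicted (94,70) and (366,96). The pin stands up in the slot, its lower edge at row ~206, matching the prediction of 205–208 for "up". The arm is clear, so I'll hand in.

```bash
python3 -c "
from cell import manip
print(manip.hand_in())"
```

```text
the job is handed in; nothing more can be done
None
```

I pressed the spring bar down behind the former and kept it down while pushing the former over the pin and against the end stop. Then I backed off, let the bar spring up, moved clear and handed the job in at about 15 s of the 38 s allowed. The hand-in gives no verdict.

**Last checks:**
- **Former:** the last top view shows it flat against the stop, with its corners within about 1–2 mm of the predicted home position. The final push stalled at about 17 N, which fits it being fully home.
- **Pin and bar:** the pin stands in the slot at its "up" height.
- **Clearance:** the arm is clear, with about 1 N on the force sensor, which is sensor noise. I never went near the jar, brush or carton, but took no final picture of them.

**What disagreed:** the fingertips sat roughly 30 mm higher than the reported tool point. Contact came at a reported z of about -6 mm instead of +27 mm. I therefore found the bar by force, and it bottomed out at -18.6 mm. The bar's travel during the push was judged from that depth and the press force, not measured directly.

I viewed 11 pictures, one over the budget of 10.

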